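Serve a chocolate from the sweet dispenser in the two-handled dish

TASK

Press the sweet dispenser's spring pedal right down to its stop so that one chocolate ball rolls into the steel dish, then, once the ball lies quiet in the middle, take the dish by one of its wooden handles, ease it out from under the chute and lift it as it stands, without turning it yet. Then turn it a quarter turn in the air, keeping it level with the ball in its middle, so that you hold the handle on your side and the free handle points straight to the guest on the far side, square to the place mat. Finish while holding it there, still and level, about a hand's breadth above the middle of the mat, and leave the cup, spoon, cezve and sugar jar where they are.

Things in the scene. Friction and masses are not known exactly. Their poses are not given: they have to be found in the camera images.
- dispenser: fixed sweet dispenser: red housing 96 mm square, 95 mm high, closed glass jar of sweets on it (104 mm across, top at 235 mm). Origin: on the counter below the point where a ball from the chute lands. +x points from there back to the housing (its front at x = 124 mm, jar axis at 172, foot plate from 75; the pedal's hinge fork at x = 85, y = 46 mm, 60 mm high). z up; the chute lies over the x axis
- pedal (a joint): spring pedal, a lever running under the chute and out to the dispenser's -y side: 0 = up at rest, 0.26 rad = down on its stop (pad falls 41 mm). About 3 N on the pad starts it, 8 N holds it at the stop; it springs back when let go. It carries the pin that stops the waiting ball: the ball is freed only late in the travel (0.21 to 0.24 rad) and needs half a second to roll out
- pedal_pad (a point): centre of the top of the pedal's black rubber pad, 36 mm (dispenser x) by 44 mm (dispenser y); at rest 58 mm above the counter, about 17 mm at the stop; moves with the pedal
- chute_end (a point): middle of the wire chute's open lower end, on its underside: 39 mm above the counter, at x = 18 mm of the dispenser. The chute is 38 mm wide, rises from here at 12 degrees along the dispenser's +x to the housing; its guards stand 19 mm higher than this point. It overhangs the dish's rear rim
- ball: red foil-wrapped chocolate ball, 26 mm across, 12 g, rolls freely; origin at its centre. At the start it waits on the chute against the pedal's pin; after a press it drops into the dish, rolls to and fro there and comes to rest in the middle within about 3 s (its centre then 20 mm above the dish's foot)
- dish: round dished steel plate, 111 mm across, rim 22 mm high, about 150 g, standing on a flat foot under the chute's end, with two straight dark-wood handles along its own y axis (+y and -y). Origin: centre of the underside of the foot; z up. Inside it slopes gently (6 degrees) to the lowest point in the middle, 7 mm above the foot; from 26 mm out it rises at 25 degrees to the rim
- handle_a (a point): middle of the dish's +y handle: a bar 42 mm long (along dish y), 18 mm wide (along dish x) and 14 mm high; this point is 72 mm from the dish's axis and 20 mm above the underside of its foot
- handle_b (a point): middle of the dish's -y handle, the same as the other on the other side
- mat: guest's place mat, dark blue-grey, fixed, 200 mm (its x) by 280 mm (its y), 3 mm thick. Origin: centre of its underside, on the counter; its +x axis points to the guest, who sits on the far side of the counter away from the robot
- cup: white espresso cup, 60 mm across, 55 mm high with a handle at its +y, standing on the mat's guest side, towards its -y end; origin centre of its underside
- spoon: steel coffee spoon 130 mm long lying near the mat's +y end along the mat's x; origin under its middle
- cezve: stainless cezve, 84 mm across, rim 72 mm high, long handle along its +x rising to about 120 mm, standing beyond the mat and dispenser; origin centre of its underside
- sugar_jar: closed glass sugar jar, 72 mm across, 110 mm high, standing beyond the mat; origin centre of its underside
Things that resemble listed ones, but are neither listed nor needed, are in the scene too. There is more than one size of the ball; the one meant has the size given above.

How it is judged:
By the outcome, as a careful person would: the job done as asked, in the order asked, and still so for the second after the job is handed in, while the arm keeps its last pose, push and grip.
It also fails if it takes over 64 s, if anything falls off the work surface, if the arm or the gripper's body presses on something with over 40 N, if the wrist force passes 120 N, or if a joint passes its speed limit or range.

ROBOT

A 7-joint arm with a two-finger parallel gripper is mounted at the origin on the work surface. World frame = base frame: x ahead of the robot, y to its left, z up, the work surface at z = 0. Lengths are in mm, angles in rad, forces in N, time in s.
With the tool pointing down it reaches from about 400 to 875 mm from the base axis. Payload 4.4 kg.
Tool frame: the origin (TCP) lies midway between the tips of the shut fingers; the grasp point (between the pads) lies 19 mm behind it; z points along the fingers, y is the line along which they close (so a half turn about z gives the same grasp; the last joint's range is limited). The gripper opens to 85 mm and grips with 20 to 120 N. Pads are 22 mm wide; open, the fingers measure 114 mm over their backs; the gripper's body (76 mm by 85 mm) begins 54 mm behind the grasp point. The pads swing forward as they close: fully open they stand 13 mm farther back than shut.
Start: joints at [-1.251, 0.628, 0.038, 1.517, -0.027, 0.996, -0.02], TCP at [244.573, 602.247, 231.313] pointing down, gripper open.
Joint ranges: [-3.06, 3.06], [-0.37, 2.12], [-1.25, 1.32], [0.18, 2.47], [-1.1, 4.24], [0.23, 1.98], [-2.94, 2.94]. Speed limits (rad/s): [2.57, 2.57, 3.14, 3.14, 3.14, 3.14, 3.14].

INTERFACE

Orientations are given as [roll, pitch, yaw] about the fixed x, y, z axes, in that order (R = Rz(yaw) Ry(pitch) Rx(roll)).
In Python, from cell import monitor, cams, ctrl gives the robot as it stands.
- The arm moves only by the tool drive_tool, never from a script. Its argument "motion" is a list of rows, each an object with "fingers": the opening, from 0 (shut) to 1 (fully open); "linear": the shift along the tool's x, y, z in m, a list of three; "twist": the turn about the tool's z in rad. In form: [{"fingers": fingers, "linear": [x, y, z], "twist": twist}, ...]. A call has 1 to 5 rows; each row shifts and turns the commanded pose from where the row before left it, along the tool's axes as they then stand; what a row does not reach is not made up. A row lasts 1/12 s, in which the tool goes at most 41.7 mm and 7.16 degrees, less where a joint would pass 70% of its speed; a pose out of reach is approached as far as the arm can. A call with a gripper value outside its range is refused whole. The fingers move at their own pace and stop on an object; the grip force is fixed at half the most. Time passes only in rows, so rows that do not move let the fingers close. It gives the time, the measured TCP pose, the force, the opening and the grip force at its end, in the units of the state.
- monitor.read_state(): the state, without advancing time (a new reading comes with each control period).
- cams.get_image(name): name is "side" or "top"; returns a dict with "color" (480x640x3 uint8, blue, green, red), "K" (3x3 intrinsics, pixels), "R" (3x3) and "t" (3): a world point X has camera coordinates R X + t. Camera axes: x right, y down, z forward; pixel columns grow to the right and rows downward; lengths in mm; the calibration is good to about 2 mm. A picture is of the moment at which its call begins. There is no depth.
- ctrl.finish_job(): hands the job in; it is judged then, once.
The state is a dict: "clock": time; "qpos": joint angles; "qd": joint speeds; "tau": joint torques, N m; "eef_pos": TCP position; "tool_rot": TCP orientation; "force": force on the tool from outside, world axes, zero at the start; "torque": the same for the moment, N m; "width": finger opening in mm; "gripper_force": force on a finger pad.
Only numpy, scipy, OpenCV 4.12 (cv2) and the standard library are available. Lean on these libraries where they do the work, as an engineer would, in place of code of your own. Each camera call takes 0.05 s, during which the arm holds its last target. There are 200 camera calls.

## Working session

There is one attempt and no reset: what is moved stays moved. The work goes in short steps, Python scripts to look and compute and a tool call to move; the robot and the scene stay as the last step left them, time stands still between calls to the robot, and variables do not carry over. Pictures are saved under pics/ and viewed, at most 10 in all, crops included, and the job is handed in when it is done.

Besides the shell and the picture viewer there is one more tool, called after "Request:" as name(argument=value, ...) on one line, values as JSON. drive_tool: Moves the arm, as the interface text tells. Its arguments: {"type":"object","properties":{"motion":{"type":"array"}},"required":["motion"]}

```bash
mkdir -p pics; ls; cat > h.py <<'E'
import numpy as np,cv2
from cell import monitor,cams,ctrl
def ray(c,u,v):
    R=np.array(c["R"]);t=np.array(c["t"]).ravel();K=np.array(c["K"])
    d=R.T@np.linalg.solve(K,[u,v,1.]);return -R.T@t,d
def onz(c,u,v,z):
    o,d=ray(c,u,v);return o+d*(z-o[2])/d[2]
def proj(c,X):
    p=np.array(c["K"])@(np.array(c["R"])@np.array(X,float)+np.array(c["t"]).ravel());return p[:2]/p[2]
def two(c1,p1,c2,p2):
    o1,d1=ray(c1,*p1);o2,d2=ray(c2,*p2)
    s=np.linalg.lstsq(np.c_[d1,-d2],o2-o1,rcond=None)[0]
    a,b=o1+d1*s[0],o2+d2*s[1];return (a+b)/2,np.linalg.norm(a-b)
E
python3 - <<'E'
from h import *
import pickle
print(monitor.read_state())
D={}
for n in("top","side"):
    c=cams.get_image(n);D[n]=c;cv2.imwrite(f"pics/{n}0.png",c["color"]);o,d=ray(c,320,240);print(n,o,d,c["K"][0])
pickle.dump(D,open("c0.pkl","wb"))
E
```

```text
pics
{'clock': 0.0, 'qpos': array([-1.25078966,  0.62934858,  0.03839125,  1.51841449, -0.02702241,
        0.99627044, -0.01998654]), 'qd': array([-5.23037970e-04,  3.18392364e-04,  1.04224733e-03,  8.49929831e-04,
        5.25870934e-04,  2.39057276e-05,  5.98232419e-04]), 'tau': array([-6.54337418e-04, -5.63398218e+01,  1.22545637e+00, -1.93438482e+01,
        1.08784102e-02,  1.05635799e-02,  2.00705671e-05]), 'eef_pos': array([244.29803357, 601.65063724, 230.37169245]), 'tool_rot': array([-3.13966767e+00, -2.22231529e-05,  2.75582719e+00]), 'force': array([-0.58094152, -0.13560392,  0.40937202]), 'torque': array([0.05198287, 0.01443517, 0.00573871]), 'gripper_force': 0.0, 'width': 85.35716407796762}
top [465.10364313  56.58010046 882.77692047] [ 0.19220056 -0.01840409 -0.9812121 ] [450.29481072   0.         322.80318651]
side [458.1058657  606.90873708 719.28552548] [ 0.19502461 -0.66185602 -0.72406778] [436.2851968    0.         321.34399333]
```

View pics/top0.png

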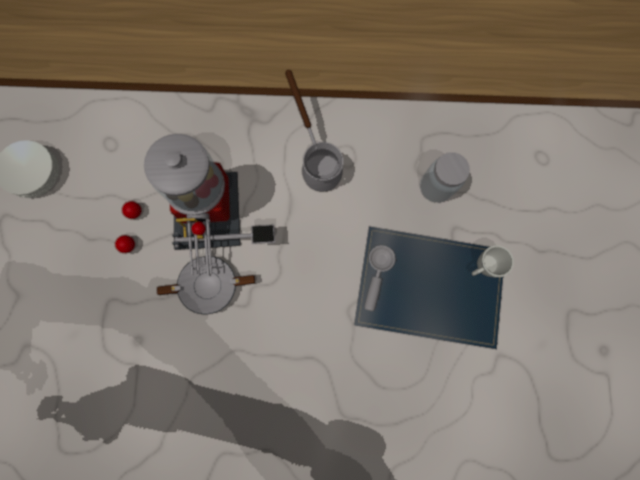

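View pics/side0.png

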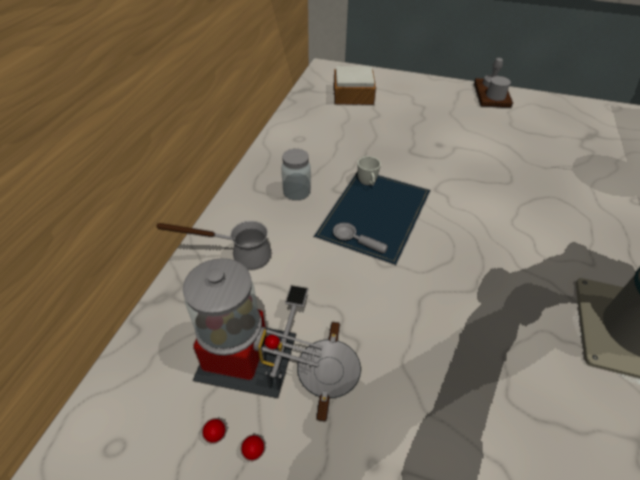

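The top view has world +x up and +y to the left. It shows the dish at (207,285), its handles at about (164,290) and (245,281), the pedal pad at (263,234), and the mat with corners near (370,227), (504,246), (496,348) and (356,325). The side view shows the same layout: pad (297,297), handles (334,330) and (323,407).

```bash
python3 - <<'E'
from h import *
import pickle
D=pickle.load(open("c0.pkl","rb"))
def comps(c,m,box,amin=15):
    x0,y0,x1,y1=box;k=np.zeros(m.shape,np.uint8);k[y0:y1,x0:x1]=m[y0:y1,x0:x1]
    n,l,s,ce=cv2.connectedComponentsWithStats(k)
    return [(ce[i],s[i],np.argwhere(l==i)[:,::-1].astype(np.float32)) for i in range(1,n) if s[i][4]>=amin]
C={}
boxes={"top":dict(h=(150,265,265,305),p=(248,220,280,248),m=(340,215,520,360)),"side":dict(h=(310,315,350,425),p=(280,283,312,308),m=(300,165,440,270))}
for n,c in D.items():
    im=c["color"];hsv=cv2.cvtColor(im,cv2.COLOR_BGR2HSV);b,g,r=[im[...,i].astype(int) for i in range(3)]
    brown=((r-b>30)&(r<170)).astype(np.uint8); black=(im.max(2)<50).astype(np.uint8); navy=((b-r>12)&(im.max(2)<100)).astype(np.uint8)
    for nm,mk,zs in(("h",brown,27),("p",black,58),("m",navy,3)):
        for ce,s,pts in comps(c,mk,boxes[n][nm],30):
            rect=cv2.minAreaRect(pts); P=[onz(c,*p,zs)[:2] for p in cv2.boxPoints(rect)]
            print(n,nm,ce.round(1),s,onz(c,*ce,zs)[:2].round(1),"rect",[p.round(0).tolist() for p in P]); C[n,nm,len([k for k in C if k[:2]==(n,nm)])]=ce
            if nm=="m":
                hull=cv2.convexHull(pts.astype(np.int32));q=cv2.approxPolyDP(hull,8,True)[:,0]
                print("  corners",[onz(c,*p,3)[:2].round(1).tolist() for p in q])
t,s=D["top"],D["side"]
print("pad2",two(t,C["top","p",0],s,C["side","p",0]))
hs=[[C[k] for k in C if k[:2]==(n,"h")] for n in("top","side")]
for a in hs[0]:
    for b in hs[1]: print("h2",a.round(),b.round(),two(t,a,s,b))
def crop(n,x0,y0,x1,y1,f):return cv2.resize(D[n]["color"][y0:y1,x0:x1],None,fx=f,fy=f,interpolation=cv2.INTER_CUBIC)
A=crop("top",150,215,290,315,4);B=crop("side",230,275,370,425,4)
cv2.imwrite("pics/z0.png",np.hstack([cv2.copyMakeBorder(A,0,0,0,0,cv2.BORDER_CONSTANT),cv2.resize(B,(int(B.shape[1]*A.shape[0]/B.shape[0]),A.shape[0]))])[:, :930] if 0 else A)
E
```

```text
top h [244.1 280. ] [235 276  19   9 136] [551.6 182.5] rect [[556.0, 201.0], [561.0, 166.0], [547.0, 164.0], [542.0, 199.0]]
top h [165.8 289.5] [157 285  18   9 120] [530. 328.] rect [[534.0, 346.0], [539.0, 314.0], [526.0, 311.0], [521.0, 343.0]]
top p [262.6 233.4] [253 226  21  16 298] [636.3 148.4] rect [[650.0, 167.0], [651.0, 130.0], [622.0, 128.0], [621.0, 166.0]]
top m [438.1 292.5] [ 370  238  129  106 9038] [ 539.  -194.2] rect [[478.0, -59.0], [655.0, -89.0], [620.0, -335.0], [444.0, -296.0]]
  corners [[564.5, -314.3], [444.2, -294.4], [480.8, -60.2], [645.9, -118.1], [626.1, -285.1]]
top m [471.9 244.9] [458 243  29   5  33] [ 635.9 -265. ] rect [[639.0, -237.0], [641.0, -237.0], [633.0, -294.0], [631.0, -293.0]]
  corners [[632.4, -293.4], [639.0, -237.0]]
top m [489.  325.4] [453 278  49  70 175] [ 477.6 -292.1] rect [[448.0, -221.0], [571.0, -321.0], [527.0, -377.0], [407.0, -276.0]]
  corners [[570.7, -320.6], [436.9, -301.8], [448.3, -220.7]]
top m [388.7 328.9] [371 326  37   7  63] [466.5 -96.3] rect [[469.0, -62.0], [473.0, -62.0], [463.0, -132.0], [460.0, -131
[... 478 characters left out ...]
[ 544.8 -174. ] rect [[664.0, -58.0], [681.0, -349.0], [442.0, -294.0], [462.0, -28.0]]
  corners [[448.8, -291.7], [476.5, -33.5], [664.4, -60.2], [625.5, -286.5]]
pad2 (array([637.48834893, 148.83872634,  54.47937687]), np.float64(0.9789052274391782))
h2 [244. 280.] [334. 329.] (array([552.60270427, 182.74796306,  25.48674447]), np.float64(1.7774025139833693))
h2 [244. 280.] [322. 410.] (array([ 570.1311341 ,  223.45104103, -253.08040054]), np.float64(19.344825650111346))
h2 [166. 290.] [334. 329.] (array([524.95339951, 279.10143261, 183.19190807]), np.float64(13.635949432726106))
h2 [166. 290.] [322. 410.] (array([531.23112637, 330.74054225,  18.42029755]), np.float64(1.2159670307195476))
```

View pics/z0.png

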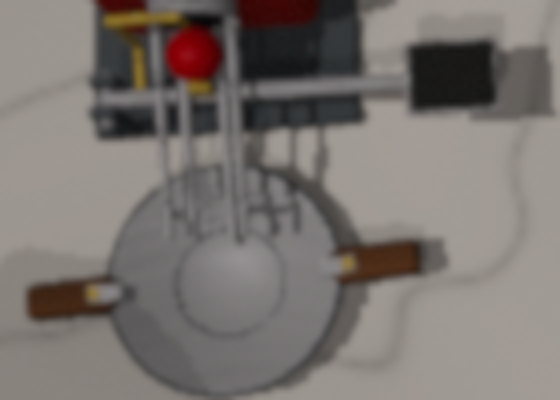

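Zoomed view: a clean dish with the ball waiting on the chute, and the pad and both handles unobstructed. The two-view distances match the sizes given: the handles are about 149 mm apart for the visible brown parts, and the pad height is about 55 mm. I'll grasp the left handle (handle_a), because it is clear of the pedal. First I turn the tool and shut the fingers.

Request:
drive_tool(motion=[{"fingers":0,"linear":[0,0,0],"twist":0.104},{"fingers":0,"linear":[0,0,0],"twist":0.104},{"fingers":0,"linear":[0,0,0],"twist":0.104},{"fingers":0,"linear":[0,0,0],"twist":0.104},{"fingers":0,"linear":[0,0,0],"twist":0.104}])

```text
clock: 0.52
eef_pos: [244.4, 601.9, 230.8]
tool_rot: [-3.141, 0.0, 2.231]
force: [-0.5, -0.7, -0.5]
width: 25.3
gripper_force: 0.0
```

Request:
drive_tool(motion=[{"fingers":0,"linear":[0,0,0],"twist":0.104},{"fingers":0,"linear":[0,0,0],"twist":0.104},{"fingers":0,"linear":[0,0,0],"twist":0.104},{"fingers":0,"linear":[0,0,0],"twist":0.104},{"fingers":0,"linear":[0,0,0],"twist":0.104}])

```text
clock: 0.93
eef_pos: [244.3, 601.9, 230.8]
tool_rot: [-3.141, 0.001, 1.711]
force: [-1.0, 0.3, -0.5]
width: -0.3
gripper_force: 0.0
```

```bash
cat >> h.py <<'E'
from scipy.spatial.transform import Rotation as Rn
def delta(target,yaw=None):
    "tool-axis shift in mm from the measured TCP to a world target"
    s=monitor.read_state();R=Rn.from_euler('xyz',s["tool_rot"]).as_matrix()
    return (R.T@(np.array(target,float)-s["eef_pos"])).round(1), s["eef_pos"].round(1), s["tool_rot"].round(4), s["force"].round(1)
E
python3 - <<'E'
from h import *
import pickle
D=pickle.load(open("c0.pkl","rb"));t=D["top"]
im=t["color"].astype(int)
mk=((im[...,0]-im[...,2]>0)&(im.max(2)<110)).astype(np.uint8);k=np.zeros_like(mk);k[215:360,345:515]=mk[215:360,345:515]
k=cv2.morphologyEx(k,cv2.MORPH_CLOSE,np.ones((5,5)));n,l,s,_=cv2.connectedComponentsWithStats(k);i=1+s[1:,4].argmax()
pts=np.argwhere(l==i)[:,::-1]
W=np.array([onz(t,*p,3)[:2] for p in cv2.convexHull(pts.astype(np.int32))[:,0]],np.float32)
r=cv2.minAreaRect(W);print(r,cv2.boxPoints(r).round(0).tolist())
print([onz(t,*p,3)[:2].round(0).tolist() for p in((370,227),(504,246),(496,348),(356,325))])
# dish rim circle from top, check centre
print("disk", onz(t,207,285,22)[:2])
print(delta([637,149,90]))
E
```

```text
((550.9385986328125, -180.61264038085938), (277.9242858886719, 197.9777069091797), 81.86233520507812) [[433.0, -304.0], [629.0, -332.0], [669.0, -57.0], [473.0, -29.0]]
[[667.0, -60.0], [635.0, -330.0], [435.0, -304.0], [473.0, -33.0]]
disk [540.75901691 252.82278761]
(array([-503.1,  325.7,  141. ]), array([244.3, 601.9, 230.8]), array([-3.1410e+00,  9.0000e-04,  1.7107e+00]), array([-1. ,  0.3, -0.5]))
```

Request:
drive_tool(motion=[{"fingers":0,"linear":[-0.008,0.005,0],"twist":0},{"fingers":0,"linear":[-0.018,0.012,0],"twist":0},{"fingers":0,"linear":[-0.028,0.018,0],"twist":0},{"fingers":0,"linear":[-0.03,0.02,0],"twist":0},{"fingers":0,"linear":[-0.03,0.02,0],"twist":0}])

```text
clock: 1.35
eef_pos: [336.0, 498.4, 231.0]
tool_rot: [-3.141, 0.001, 1.72]
force: [1.1, 0.1, -0.4]
width: 0.2
gripper_force: 0.0
```

Request:
drive_tool(motion=[{"fingers":0,"linear":[-0.03,0.02,0],"twist":0},{"fingers":0,"linear":[-0.03,0.02,0],"twist":0},{"fingers":0,"linear":[-0.03,0.02,0],"twist":0},{"fingers":0,"linear":[-0.03,0.02,0],"twist":0},{"fingers":0,"linear":[-0.03,0.02,0],"twist":0}])

```text
clock: 1.77
eef_pos: [456.9, 363.9, 231.2]
tool_rot: [-3.141, 0.0, 1.719]
force: [0.5, 0.6, 0.1]
width: 0.1
gripper_force: 0.0
```

Request:
drive_tool(motion=[{"fingers":0,"linear":[-0.03,0.02,0],"twist":0},{"fingers":0,"linear":[-0.03,0.02,0],"twist":0},{"fingers":0,"linear":[-0.03,0.02,0],"twist":0},{"fingers":0,"linear":[-0.03,0.02,0],"twist":0},{"fingers":0,"linear":[-0.03,0.02,0],"twist":0}])

```text
clock: 2.18
eef_pos: [577.2, 229.8, 231.1]
tool_rot: [-3.141, 0.0, 1.718]
force: [0.3, 0.8, -0.2]
width: 0.2
gripper_force: 0.0
```

Request:
drive_tool(motion=[{"fingers":0,"linear":[-0.03,0.019,0],"twist":0},{"fingers":0,"linear":[-0.026,0.015,0],"twist":0},{"fingers":0,"linear":[-0.018,0.01,0],"twist":0},{"fingers":0,"linear":[-0.01,0.005,0],"twist":0},{"fingers":0,"linear":[-0.005,0.002,0],"twist":0}])

```text
clock: 2.6
eef_pos: [640.4, 148.7, 230.9]
tool_rot: [-3.141, 0.001, 1.714]
force: [0.0, 0.0, 0.1]
width: -0.1
gripper_force: 0.0
```

Request:
drive_tool(motion=[{"fingers":0,"linear":[0,0,0.03],"twist":0},{"fingers":0,"linear":[0,0,0.035],"twist":0},{"fingers":0,"linear":[0,0,0.03],"twist":0},{"fingers":0,"linear":[0,0,0.03],"twist":0},{"fingers":0,"linear":[0,0,0.016],"twist":0}])

```text
clock: 3.02
eef_pos: [636.3, 153.4, 86.6]
tool_rot: [-3.135, -0.001, 1.72]
force: [-1.0, -0.4, -0.4]
width: 0.1
gripper_force: 0.0
```

```bash
python3 - <<'E'
from h import *
print(delta([637,149,62]))
c=cams.get_image("side");cv2.imwrite("pics/s1.png",c["color"])
print(proj(c,[637,149,58]))
E
```

```text
(array([-4.5,  0.2, 24.6]), array([636.3, 153.4,  86.6]), array([-3.1355e+00, -1.2000e-03,  1.7196e+00]), array([-1. , -0.4, -0.4]))
[296.8228544  293.89658356]
```

View pics/s1.png

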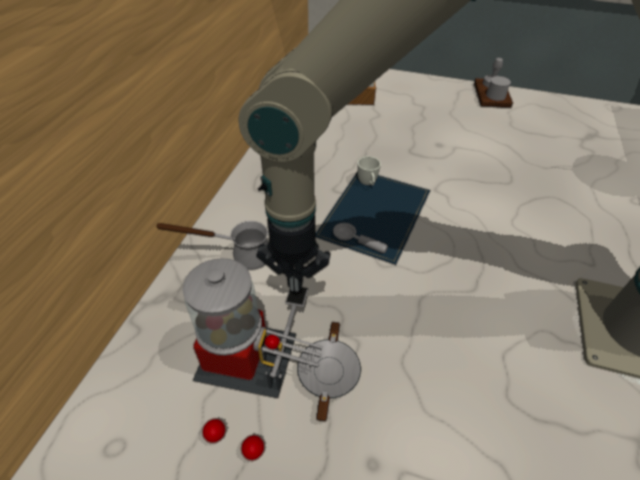

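The closed fingers are over the pad at about (297,290). Now I press.

Request:
drive_tool(motion=[{"fingers":0,"linear":[-0.003,0,0.012],"twist":0},{"fingers":0,"linear":[0,0,0.01],"twist":0},{"fingers":0,"linear":[0,0,0.008],"twist":0},{"fingers":0,"linear":[0,0,0.008],"twist":0},{"fingers":0,"linear":[0,0,0.008],"twist":0}])

```text
clock: 3.48
eef_pos: [640.7, 148.9, 44.7]
tool_rot: [3.14, -0.0, 1.716]
force: [-1.0, 0.5, 3.6]
width: -0.2
gripper_force: 2.2
```

Request:
drive_tool(motion=[{"fingers":0,"linear":[0,0,0.008],"twist":0},{"fingers":0,"linear":[0,0,0.006],"twist":0},{"fingers":0,"linear":[0,0,0.005],"twist":0},{"fingers":0,"linear":[0,0,0.002],"twist":0},{"fingers":0,"linear":[0,0,0],"twist":0}])

```text
clock: 3.9
eef_pos: [640.6, 150.7, 23.5]
tool_rot: [3.14, -0.002, 1.717]
force: [-1.1, 2.0, 7.2]
width: -0.4
gripper_force: 3.3
```

Continuing gently down to the stop.

Request:
drive_tool(motion=[{"fingers":0,"linear":[0,0,0.002],"twist":0},{"fingers":0,"linear":[0,0,0.002],"twist":0},{"fingers":0,"linear":[0,0,0],"twist":0}])

```text
clock: 4.15
eef_pos: [640.9, 150.7, 19.9]
tool_rot: [3.14, -0.002, 1.717]
force: [-2.7, 2.3, 7.8]
width: -0.2
gripper_force: 3.5
```

Request:
drive_tool(motion=[{"fingers":0,"linear":[0,0,0.002],"twist":0},{"fingers":0,"linear":[0,0,0.001],"twist":0},{"fingers":0,"linear":[0,0,0],"twist":0}])

```text
clock: 4.4
eef_pos: [641.1, 150.7, 17.8]
tool_rot: [3.139, -0.003, 1.717]
force: [-2.3, 2.6, 10.6]
width: -0.0
gripper_force: 4.9
```

Request:
drive_tool(motion=[{"fingers":0,"linear":[0,0,0.002],"twist":0},{"fingers":0,"linear":[0,0,0],"twist":0},{"fingers":0,"linear":[0,0,0],"twist":0},{"fingers":0,"linear":[0,0,0],"twist":0},{"fingers":0,"linear":[0,0,0],"twist":0}])

```text
clock: 4.82
eef_pos: [641.2, 150.8, 17.4]
tool_rot: [3.139, -0.003, 1.717]
force: [-5.7, 2.3, 21.6]
width: -0.2
gripper_force: 10.1
```

Request:
drive_tool(motion=[{"fingers":0,"linear":[0,0,0],"twist":0},{"fingers":0,"linear":[0,0,0],"twist":0},{"fingers":0,"linear":[0,0,0],"twist":0}])

```text
clock: 5.07
eef_pos: [641.2, 150.7, 17.4]
tool_rot: [3.139, -0.003, 1.717]
force: [-4.8, 2.0, 21.7]
width: -0.2
gripper_force: 10.1
```

```bash
python3 - <<'E'
from h import *
def reds(n,box):
    c=cams.get_image(n);im=c["color"].astype(int);m=((im[...,2]>110)&(im[...,1]<60)).astype(np.uint8)
    k,l,s,ce=cv2.connectedComponentsWithStats(m);cv2.imwrite(f"pics/{n}2.png",c["color"])
    for i in range(1,k):
        if s[i][4]>20:print(n,ce[i].round(1),s[i],onz(c,*ce[i],20)[:2].round(1))
reds("top",0);reds("side",0)
E
```

```text
top [129.3 209.6] [123 202  14  17 176] [684.2 414.3]
top [120.  239.9] [116 236  10  10  54] [623.6 425.8]
side [242.5 352.8] [235 348  14   9  73] [697.1 274.2]
side [321.8 363.5] [316 357  12  13 102] [556.4 252.4]
side [212.4 430.4] [203 419  20  23 347] [687.3 412.8]
side [252.1 448.1] [242 437  21  23 362] [617.4 419.2]
```

The force jump to 21 N at z = 17.4 confirms the stop. The side image mask has a ball in the dish near (322,364). Next I release the pedal and move over to the left handle.

Request:
drive_tool(motion=[{"fingers":0,"linear":[0,0,-0.008],"twist":0},{"fingers":0,"linear":[0,0,-0.01],"twist":0},{"fingers":0,"linear":[0,0,-0.012],"twist":0},{"fingers":0,"linear":[0,0,-0.012],"twist":0},{"fingers":0,"linear":[0,0,-0.016],"twist":0}])

```text
clock: 5.58
eef_pos: [639.8, 148.5, 72.4]
tool_rot: [-3.141, 0.0, 1.715]
force: [-0.1, -0.2, -0.6]
width: -0.4
gripper_force: 0.0
```

Request:
drive_tool(motion=[{"fingers":0.5,"linear":[0,0,-0.02],"twist":0},{"fingers":0.5,"linear":[0,0,-0.025],"twist":0},{"fingers":0.5,"linear":[0,0,-0.025],"twist":0},{"fingers":0.5,"linear":[0.012,-0.005,0],"twist":0},{"fingers":0.5,"linear":[0.023,-0.01,0],"twist":0}])

```text
clock: 6.0
eef_pos: [623.0, 178.1, 144.4]
tool_rot: [3.136, 0.002, 1.71]
force: [1.5, 0.1, 0.5]
width: 43.0
gripper_force: 0.0
```

Request:
drive_tool(motion=[{"fingers":0.5,"linear":[0.026,-0.011,0],"twist":0},{"fingers":0.5,"linear":[0.026,-0.011,0],"twist":0},{"fingers":0.5,"linear":[0.026,-0.012,0],"twist":0},{"fingers":0.5,"linear":[0.026,-0.012,0],"twist":0},{"fingers":0.5,"linear":[0.026,-0.011,0],"twist":0}])

```text
clock: 6.42
eef_pos: [543.4, 303.1, 141.9]
tool_rot: [-3.14, -0.0, 1.716]
force: [0.3, 0.3, -0.2]
width: 42.9
gripper_force: 0.0
```

Request:
drive_tool(motion=[{"fingers":0.5,"linear":[0.018,-0.007,0],"twist":0},{"fingers":0.5,"linear":[0.01,-0.004,0],"twist":0},{"fingers":0.5,"linear":[0,0,0],"twist":0},{"fingers":0.5,"linear":[0,0,0],"twist":0},{"fingers":0.5,"linear":[0,0,0],"twist":0}])

```text
clock: 6.83
eef_pos: [531.4, 325.6, 142.3]
tool_rot: [3.141, 0.002, 1.714]
force: [-0.3, -0.6, -0.3]
width: 42.6
gripper_force: 0.0
```

```bash
python3 - <<'E'
from h import *
print(delta([531.5,329,4]))
for n,box in(("top",(190,250,240,320)),("side",(295,335,365,400))):
    c=cams.get_image(n);im=c["color"].astype(int);m=((im[...,2]>110)&(im[...,1]<60)).astype(np.uint8)
    k,l,s,ce=cv2.connectedComponentsWithStats(m);cv2.imwrite(f"pics/{n}3.png",c["color"])
    for i in range(1,k):
        if s[i][4]>20:print(n,ce[i].round(1),s[i],onz(c,*ce[i],20)[:2].round(1))
    print("hA",proj(c,[531.5,329,27]),"ctr",proj(c,[542,256.8,20]))
E
```

```text
(array([  3.6,   0.5, 138.3]), array([531.4, 325.6, 142.3]), array([3.1410e+00, 1.5000e-03, 1.7135e+00]), array([-0.3, -0.6, -0.3]))
top [128.3 209.5] [122 202  13  16 147] [684.4 416.2]
hA [165.28110849 288.67165507] ctr [205.17792042 284.39413895]
side [197.2 345.3] [194 341   9   8  38] [781.1 284.3]
side [241.8 353.2] [236 350  11   7  48] [698.1 275.3]
side [326.2 370.4] [324 367   6   7  21] [545.3 262.6]
side [213.  430.6] [203 419  21  24 381] [686.3 412.9]
side [251.9 447.7] [242 436  22  24 407] [617.9 418.8]
hA [322.91280969 407.06724367] ctr [328.99971827 367.9371833 ]
```

View pics/side3.png

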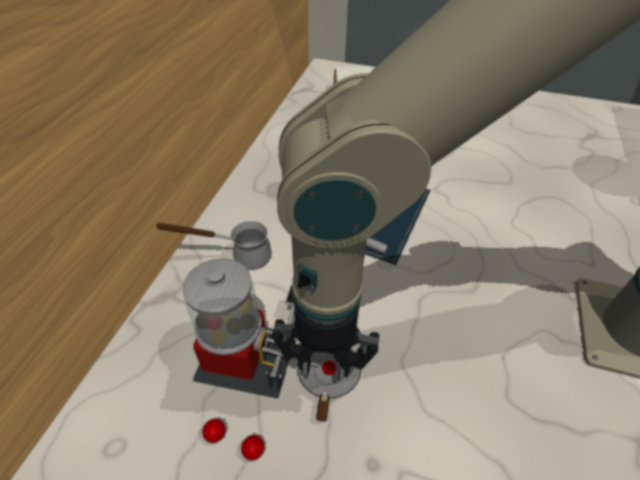

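The ball (328,368) is in the dish and handle_a is still at (323,407), as predicted. I'll descend, wait and grip.

Request:
drive_tool(motion=[{"fingers":0.5,"linear":[0.003,0,0.015],"twist":0},{"fingers":0.5,"linear":[0,0,0.025],"twist":0},{"fingers":0.5,"linear":[0,0,0.025],"twist":0},{"fingers":0.5,"linear":[0,0,0.02],"twist":0},{"fingers":0.5,"linear":[0,0,0.015],"twist":0}])

```text
clock: 7.35
eef_pos: [529.9, 328.6, 40.5]
tool_rot: [-3.14, 0.001, 1.713]
force: [0.2, -1.3, -0.2]
width: 42.8
gripper_force: 0.0
```

Request:
drive_tool(motion=[{"fingers":0.5,"linear":[0,0,0.01],"twist":0},{"fingers":0.5,"linear":[0,0,0.01],"twist":0},{"fingers":0.5,"linear":[0,0,0.008],"twist":0},{"fingers":0.5,"linear":[0,0,0.005],"twist":0},{"fingers":0.5,"linear":[0,0,0.003],"twist":0}])

```text
clock: 7.77
eef_pos: [530.0, 330.5, 6.0]
tool_rot: [3.142, -0.0, 1.715]
force: [0.0, -0.7, 1.3]
width: 42.9
gripper_force: 0.0
```

Request:
drive_tool(motion=[{"fingers":0.5,"linear":[0,0,0],"twist":0},{"fingers":0.5,"linear":[0,0,0],"twist":0}])

```text
clock: 7.93
eef_pos: [530.1, 330.8, 6.7]
tool_rot: [3.141, -0.0, 1.716]
force: [-0.8, 0.6, 0.0]
width: 42.7
gripper_force: 0.0
```

```bash
python3 - <<'E'
from h import *
print(delta([531.5,329,4]))
for n in("top","side"):
    c=cams.get_image(n);cv2.imwrite(f"pics/{n}4.png",c["color"])
    if n=="side": 
        cv2.imwrite("pics/z4.png",cv2.resize(c["color"][310:450,240:400],None,fx=4,fy=4,interpolation=cv2.INTER_CUBIC))
E
```

```text
(array([-2. ,  1.1,  2.7]), array([530.1, 330.8,   6.7]), array([ 3.1409e+00, -3.0000e-04,  1.7158e+00]), array([-0.8,  0.6,  0. ]))
```

View pics/z4.png

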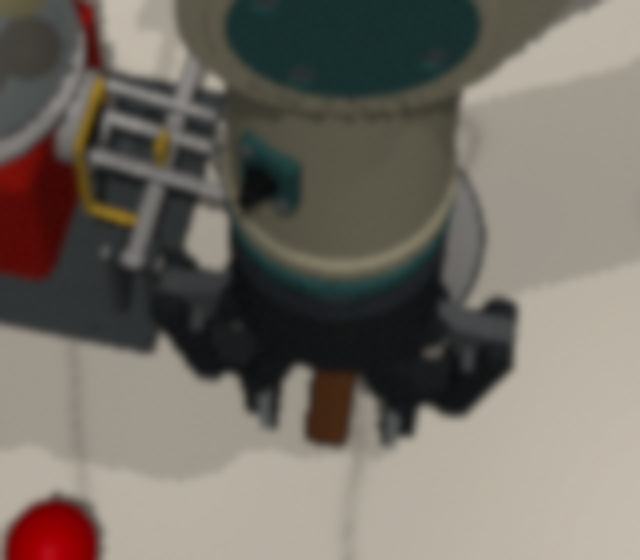

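The handle sits centred between the open fingers. Now I close gently.

Request:
drive_tool(motion=[{"fingers":0.42,"linear":[0,0.0005,0.002],"twist":0},{"fingers":0.35,"linear":[0,0,0],"twist":0},{"fingers":0.28,"linear":[0,0,0],"twist":0},{"fingers":0.24,"linear":[0,0,0],"twist":0},{"fingers":0.2,"linear":[0,0,0],"twist":0}])

```text
clock: 8.45
eef_pos: [530.4, 330.7, 4.4]
tool_rot: [3.141, -0.0, 1.716]
force: [0.5, 0.1, 0.8]
width: 17.5
gripper_force: 22.4
```

Request:
drive_tool(motion=[{"fingers":0.15,"linear":[0,0,0],"twist":0},{"fingers":0,"linear":[0,0,0],"twist":0},{"fingers":0,"linear":[0,0,0],"twist":0},{"fingers":0,"linear":[0,0,0],"twist":0},{"fingers":0,"linear":[0,0,0],"twist":0}])

```text
clock: 8.87
eef_pos: [530.4, 330.8, 4.4]
tool_rot: [3.141, -0.0, 1.716]
force: [0.0, 0.8, 1.8]
width: 16.8
gripper_force: 59.2
```

Request:
drive_tool(motion=[{"fingers":0,"linear":[0,0,0],"twist":0},{"fingers":0,"linear":[0,0,0],"twist":0},{"fingers":0,"linear":[0,0,0],"twist":0},{"fingers":0,"linear":[0,0,0],"twist":0},{"fingers":0,"linear":[0,0,0],"twist":0}])

```text
clock: 9.28
eef_pos: [530.4, 330.8, 4.4]
tool_rot: [3.141, -0.0, 1.716]
force: [0.6, 0.4, 2.4]
width: 16.9
gripper_force: 59.3
```

Request:
drive_tool(motion=[{"fingers":0,"linear":[0,0,0],"twist":0},{"fingers":0,"linear":[0,0,0],"twist":0},{"fingers":0,"linear":[0,0,0],"twist":0},{"fingers":0,"linear":[0,0,0],"twist":0},{"fingers":0,"linear":[0,0,0],"twist":0}])

```text
clock: 9.7
eef_pos: [530.4, 330.8, 4.3]
tool_rot: [3.141, -0.0, 1.716]
force: [-0.5, 1.3, 3.7]
width: 16.5
gripper_force: 59.4
```

Request:
drive_tool(motion=[{"fingers":0,"linear":[0,0,-0.001],"twist":0},{"fingers":0,"linear":[0,-0.001,0],"twist":0},{"fingers":0,"linear":[0,-0.002,0],"twist":0},{"fingers":0,"linear":[0,-0.003,0],"twist":0},{"fingers":0,"linear":[0,-0.004,0],"twist":0}])

```text
clock: 10.12
eef_pos: [519.9, 328.9, 5.0]
tool_rot: [-3.141, 0.0, 1.716]
force: [-0.2, -0.5, -1.5]
width: 16.8
gripper_force: 58.8
```

Request:
drive_tool(motion=[{"fingers":0,"linear":[0,-0.005,0],"twist":0},{"fingers":0,"linear":[0,-0.006,0],"twist":0},{"fingers":0,"linear":[0,-0.006,0],"twist":0},{"fingers":0,"linear":[0,-0.006,0],"twist":0},{"fingers":0,"linear":[0,-0.006,0],"twist":0}])

```text
clock: 10.53
eef_pos: [490.8, 325.0, 5.3]
tool_rot: [-3.141, -0.0, 1.716]
force: [0.1, 1.3, -1.2]
width: 16.5
gripper_force: 58.8
```

Request:
drive_tool(motion=[{"fingers":0,"linear":[0,-0.006,0],"twist":0},{"fingers":0,"linear":[0,-0.006,0],"twist":0},{"fingers":0,"linear":[0,-0.006,0],"twist":0},{"fingers":0,"linear":[0,-0.006,0],"twist":0},{"fingers":0,"linear":[0,-0.006,0],"twist":0}])

```text
clock: 10.95
eef_pos: [461.5, 320.7, 5.3]
tool_rot: [3.142, -0.0, 1.716]
force: [-0.3, -0.0, -1.8]
width: 17.1
gripper_force: 58.8
```

Request:
drive_tool(motion=[{"fingers":0,"linear":[0,-0.005,0],"twist":0},{"fingers":0,"linear":[0,-0.004,0],"twist":0},{"fingers":0,"linear":[0,-0.003,0],"twist":0},{"fingers":0,"linear":[0,-0.002,0],"twist":0},{"fingers":0,"linear":[0,-0.001,0],"twist":0}])

```text
clock: 11.37
eef_pos: [447.0, 318.5, 5.3]
tool_rot: [3.142, -0.0, 1.716]
force: [-0.2, -0.3, -1.4]
width: 16.9
gripper_force: 58.8
```

```bash
cat >> h.py <<'E'
def look(tag):
    for n in("top","side"):
        c=cams.get_image(n);im=c["color"].astype(int);m=((im[...,2]>95)&(im[...,1]<60)&(im[...,0]<60)).astype(np.uint8)
        k,l,s,ce=cv2.connectedComponentsWithStats(m);cv2.imwrite(f"pics/{n}{tag}.png",c["color"])
        z=monitor.read_state()["eef_pos"][2]+14
        print(n,[(ce[i].round(1).tolist(),int(s[i][4]),onz(c,*ce[i],z)[:2].round(1).tolist()) for i in range(1,k) if s[i][4]>15])
E
python3 -c "
from h import *
look('5');print(delta([0,0,0])[1:])
c=cv2.imread('pics/side5.png');cv2.imwrite('pics/z5.png',cv2.resize(c[310:450,250:450],None,fx=4,fy=4,interpolation=cv2.INTER_CUBIC))"
```

```text
top [([129.4, 209.5], 187, [684.5, 414.3]), ([173.3, 210.5], 25, [685.1, 329.2]), ([216.5, 209.0], 16, [690.7, 245.3]), ([122.6, 243.8], 193, [616.1, 420.3])]
side [([198.1, 346.4], 57, [778.9, 285.5]), ([242.3, 353.1], 122, [697.6, 274.4]), ([213.6, 430.4], 412, [685.7, 412.0]), ([252.4, 447.2], 439, [617.7, 417.6])]
(array([447.2, 318.6,   5.3]), array([ 3.1415e+00, -1.0000e-04,  1.7157e+00]), array([-0.1, -0.7, -0.9]))
```

View pics/z5.png

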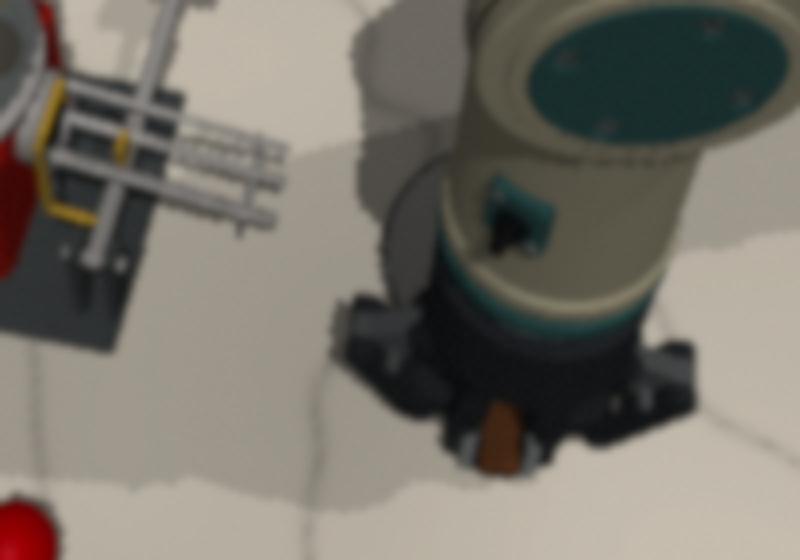

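The dish is fully clear of the chute. The handle is held at (500,440) and it hasn't turned. Lift straight up.

Request:
drive_tool(motion=[{"fingers":0,"linear":[0,0,-0.002],"twist":0},{"fingers":0,"linear":[0,0,-0.004],"twist":0},{"fingers":0,"linear":[0,0,-0.006],"twist":0},{"fingers":0,"linear":[0,0,-0.008],"twist":0},{"fingers":0,"linear":[0,0,-0.008],"twist":0}])

```text
clock: 11.88
eef_pos: [447.4, 318.6, 34.2]
tool_rot: [3.141, -0.0, 1.716]
force: [0.1, -0.0, -2.2]
width: 17.1
gripper_force: 58.8
```

Request:
drive_tool(motion=[{"fingers":0,"linear":[0,0,-0.008],"twist":0},{"fingers":0,"linear":[0,0,-0.008],"twist":0},{"fingers":0,"linear":[0,0,-0.008],"twist":0},{"fingers":0,"linear":[0,0,-0.008],"twist":0},{"fingers":0,"linear":[0,0,-0.008],"twist":0}])

```text
clock: 12.3
eef_pos: [447.2, 318.6, 74.3]
tool_rot: [3.141, -0.0, 1.716]
force: [1.3, -0.1, -1.5]
width: 16.8
gripper_force: 58.8
```

Request:
drive_tool(motion=[{"fingers":0,"linear":[0,0,-0.008],"twist":0},{"fingers":0,"linear":[0,0,-0.006],"twist":0},{"fingers":0,"linear":[0,0,-0.004],"twist":0},{"fingers":0,"linear":[0,0,-0.002],"twist":0},{"fingers":0,"linear":[0,0,0],"twist":0}])

```text
clock: 12.72
eef_pos: [447.3, 318.7, 93.7]
tool_rot: [3.141, -0.0, 1.716]
force: [0.3, -0.0, -2.2]
width: 16.6
gripper_force: 58.8
```

```bash
python3 -c "
from h import *
look('6');print(delta([477.7,-170.1,93]))"
```

```text
top [([129.4, 209.5], 186, [662.2, 377.9]), ([173.2, 210.1], 27, [663.4, 301.7]), ([216.5, 209.0], 16, [667.7, 226.1]), ([122.6, 243.8], 193, [600.9, 383.2])]
side [([198.1, 346.6], 58, [738.4, 326.1]), ([242.0, 352.9], 115, [668.1, 316.0]), ([213.6, 430.4], 412, [657.2, 436.5]), ([252.4, 447.2], 440, [597.7, 441.3])]
(array([-4.879e+02, -4.020e+01,  2.000e-01]), array([446.9, 318.4,  93.1]), array([-3.1410e+00,  2.0000e-04,  1.7158e+00]), array([ 0.4,  1. , -1.5]))
```

View pics/top6.png

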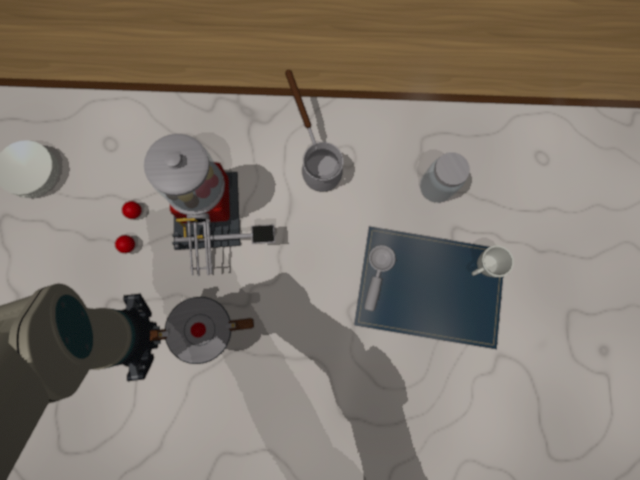

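The dish is lifted with the ball in its middle at (198,330), and the free handle is at (241,324). Now I carry it smoothly to the mat.

Request:
drive_tool(motion=[{"fingers":0,"linear":[-0.002,0,0],"twist":0},{"fingers":0,"linear":[-0.004,-0.0003,0],"twist":0},{"fingers":0,"linear":[-0.006,-0.0005,0],"twist":0},{"fingers":0,"linear":[-0.008,-0.0007,0],"twist":0},{"fingers":0,"linear":[-0.01,-0.0008,0],"twist":0}])

```text
clock: 13.23
eef_pos: [449.2, 287.7, 93.1]
tool_rot: [-3.141, 0.0, 1.716]
force: [0.4, -1.0, -1.7]
width: 16.6
gripper_force: 58.8
```

Request:
drive_tool(motion=[{"fingers":0,"linear":[-0.012,-0.001,0],"twist":0},{"fingers":0,"linear":[-0.014,-0.0012,0],"twist":0},{"fingers":0,"linear":[-0.016,-0.0013,0],"twist":0},{"fingers":0,"linear":[-0.018,-0.0015,0],"twist":0},{"fingers":0,"linear":[-0.02,-0.0017,0],"twist":0}])

```text
clock: 13.65
eef_pos: [454.1, 206.8, 93.4]
tool_rot: [-3.142, 0.0, 1.716]
force: [1.1, -0.2, -1.5]
width: 16.6
gripper_force: 58.8
```

Request:
drive_tool(motion=[{"fingers":0,"linear":[-0.02,-0.0017,0],"twist":0},{"fingers":0,"linear":[-0.02,-0.0017,0],"twist":0},{"fingers":0,"linear":[-0.02,-0.0017,0],"twist":0},{"fingers":0,"linear":[-0.02,-0.0017,0],"twist":0},{"fingers":0,"linear":[-0.02,-0.0017,0],"twist":0}])

```text
clock: 14.07
eef_pos: [459.9, 105.9, 93.5]
tool_rot: [-3.142, 0.0, 1.715]
force: [-0.1, 0.4, -2.1]
width: 16.4
gripper_force: 58.8
```

Request:
drive_tool(motion=[{"fingers":0,"linear":[-0.02,-0.0017,0],"twist":0},{"fingers":0,"linear":[-0.02,-0.0017,0],"twist":0},{"fingers":0,"linear":[-0.02,-0.0017,0],"twist":0},{"fingers":0,"linear":[-0.02,-0.0017,0],"twist":0},{"fingers":0,"linear":[-0.02,-0.0017,0],"twist":0}])

```text
clock: 14.48
eef_pos: [465.6, 5.8, 93.4]
tool_rot: [-3.141, 0.0, 1.715]
force: [1.4, 0.0, -1.8]
width: 16.8
gripper_force: 58.8
```

Request:
drive_tool(motion=[{"fingers":0,"linear":[-0.02,-0.0017,0],"twist":0},{"fingers":0,"linear":[-0.02,-0.0017,0],"twist":0},{"fingers":0,"linear":[-0.02,-0.0017,0],"twist":0},{"fingers":0,"linear":[-0.02,-0.0017,0],"twist":0},{"fingers":0,"linear":[-0.018,-0.0015,0],"twist":0}])

```text
clock: 14.9
eef_pos: [471.2, -92.7, 93.4]
tool_rot: [-3.141, 0.001, 1.714]
force: [0.6, -0.4, -1.4]
width: 16.6
gripper_force: 58.8
```

Request:
drive_tool(motion=[{"fingers":0,"linear":[-0.016,-0.0013,0],"twist":0},{"fingers":0,"linear":[-0.014,-0.0012,0],"twist":0},{"fingers":0,"linear":[-0.012,-0.001,0],"twist":0},{"fingers":0,"linear":[-0.01,-0.0008,0],"twist":0},{"fingers":0,"linear":[-0.008,-0.0007,0],"twist":0}])

```text
clock: 15.32
eef_pos: [475.1, -152.1, 93.4]
tool_rot: [-3.141, 0.0, 1.714]
force: [0.3, 0.2, -1.4]
width: 16.6
gripper_force: 58.8
```

Request:
drive_tool(motion=[{"fingers":0,"linear":[-0.006,-0.0005,0],"twist":0},{"fingers":0,"linear":[-0.005,-0.0004,0],"twist":0},{"fingers":0,"linear":[-0.004,-0.0003,0],"twist":0},{"fingers":0,"linear":[-0.003,-0.0003,0],"twist":0},{"fingers":0,"linear":[-0.002,0,0],"twist":0}])

```text
clock: 15.73
eef_pos: [477.3, -170.2, 93.2]
tool_rot: [-3.141, -0.0, 1.716]
force: [0.6, -1.0, -1.7]
width: 17.0
gripper_force: 58.8
```

```bash
python3 -c "
from h import *
look('7');print(delta([477.7,-170.1,93]))"
```

```text
top [([128.9, 209.4], 176, [662.4, 378.8]), ([173.5, 210.5], 28, [662.7, 301.0]), ([122.0, 243.9], 180, [600.6, 384.2])]
side [([197.3, 345.0], 47, [740.9, 324.1]), ([242.7, 352.8], 94, [667.1, 315.6]), ([212.9, 430.6], 389, [657.9, 437.1]), ([251.8, 447.8], 414, [598.1, 442.3])]
(array([0.1, 0.3, 0.3]), array([ 477.4, -170.2,   93.3]), array([-3.1416e+00, -1.0000e-04,  1.7159e+00]), array([-0.1,  0.1, -1.1]))
```

View pics/top7.png

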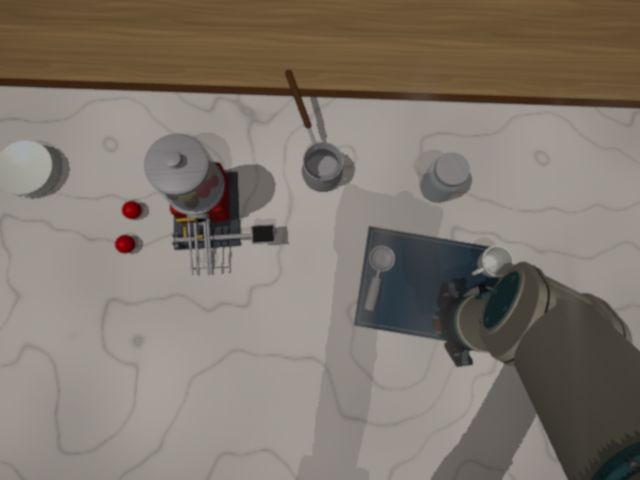

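The gripper is over the near part of the mat and the dish is hidden beneath the arm. The spoon, cup, cezve and jar haven't moved. Quarter turn now.

Request:
drive_tool(motion=[{"fingers":0,"linear":[0,0,0],"twist":-0.01},{"fingers":0,"linear":[0,0,0],"twist":-0.02},{"fingers":0,"linear":[0,0,0],"twist":-0.03},{"fingers":0,"linear":[0,0,0],"twist":-0.04},{"fingers":0,"linear":[0,0,0],"twist":-0.05}])

```text
clock: 16.25
eef_pos: [477.3, -170.0, 93.3]
tool_rot: [-3.141, -0.0, 1.87]
force: [0.6, 0.2, -0.6]
width: 16.5
gripper_force: 58.8
```

Request:
drive_tool(motion=[{"fingers":0,"linear":[0,0,0],"twist":-0.06},{"fingers":0,"linear":[0,0,0],"twist":-0.06},{"fingers":0,"linear":[0,0,0],"twist":-0.06},{"fingers":0,"linear":[0,0,0],"twist":-0.06},{"fingers":0,"linear":[0,0,0],"twist":-0.06}])

```text
clock: 16.67
eef_pos: [477.3, -170.0, 93.3]
tool_rot: [-3.142, -0.0, 2.171]
force: [-0.2, -0.2, -2.2]
width: 17.0
gripper_force: 58.8
```

Request:
drive_tool(motion=[{"fingers":0,"linear":[0,0,0],"twist":-0.06},{"fingers":0,"linear":[0,0,0],"twist":-0.06},{"fingers":0,"linear":[0,0,0],"twist":-0.06},{"fingers":0,"linear":[0,0,0],"twist":-0.06},{"fingers":0,"linear":[0,0,0],"twist":-0.06}])

```text
clock: 17.08
eef_pos: [477.2, -170.1, 93.3]
tool_rot: [-3.141, -0.0, 2.471]
force: [-0.5, -0.3, -1.2]
width: 17.0
gripper_force: 58.8
```

Request:
drive_tool(motion=[{"fingers":0,"linear":[0,0,0],"twist":-0.06},{"fingers":0,"linear":[0,0,0],"twist":-0.06},{"fingers":0,"linear":[0,0,0],"twist":-0.06},{"fingers":0,"linear":[0,0,0],"twist":-0.06},{"fingers":0,"linear":[0,0,0],"twist":-0.06}])

```text
clock: 17.5
eef_pos: [477.2, -170.2, 93.3]
tool_rot: [-3.141, -0.0, 2.771]
force: [0.1, -0.1, -2.4]
width: 16.9
gripper_force: 58.8
```

Request:
drive_tool(motion=[{"fingers":0,"linear":[0,0,0],"twist":-0.06},{"fingers":0,"linear":[0,0,0],"twist":-0.05},{"fingers":0,"linear":[0,0,0],"twist":-0.04},{"fingers":0,"linear":[0,0,0],"twist":-0.03},{"fingers":0,"linear":[0,0,0],"twist":-0.02}])

```text
clock: 17.92
eef_pos: [477.2, -170.2, 93.3]
tool_rot: [-3.142, -0.0, 2.968]
force: [0.6, 0.2, -1.9]
width: 16.8
gripper_force: 58.8
```

Request:
drive_tool(motion=[{"fingers":0,"linear":[0,0,0],"twist":-0.02},{"fingers":0,"linear":[0,0,0],"twist":-0.01},{"fingers":0,"linear":[0,0,0],"twist":-0.004},{"fingers":0,"linear":[0,0,0],"twist":0},{"fingers":0,"linear":[0,0,0],"twist":0}])

```text
clock: 18.33
eef_pos: [477.3, -170.2, 93.3]
tool_rot: [-3.142, -0.0, 3.0]
force: [-0.4, 0.2, -1.3]
width: 16.9
gripper_force: 58.8
```

```bash
python3 -c "
from h import *
look('8');print(delta([477.7,-170.1,93]))
a=cv2.imread('pics/top8.png')[200:370,330:530];b=cv2.imread('pics/side8.png')[120:290,290:490]
cv2.imwrite('pics/z8.png',cv2.resize(np.hstack([a,b]),None,fx=2,fy=2,interpolation=cv2.INTER_CUBIC))"
```

```text
top [([128.7, 209.3], 173, [662.5, 379.1]), ([173.0, 210.1], 27, [663.4, 302.1]), ([121.9, 244.0], 176, [600.5, 384.4]), ([446.6, 279.5], 114, [553.1, -179.9])]
side [([379.3, 174.9], 51, [554.4, -186.5]), ([197.3, 344.9], 46, [740.8, 324.0]), ([242.6, 352.8], 92, [667.2, 315.7]), ([212.7, 430.7], 384, [658.1, 437.3]), ([251.8, 447.8], 414, [598.1, 442.3])]
(array([-0.4,  0.2,  0.3]), array([ 477.3, -170.3,   93.3]), array([-3.1415, -0.    ,  2.9997]), array([ 0.9,  0.8, -2.1]))
```

View pics/z8.png

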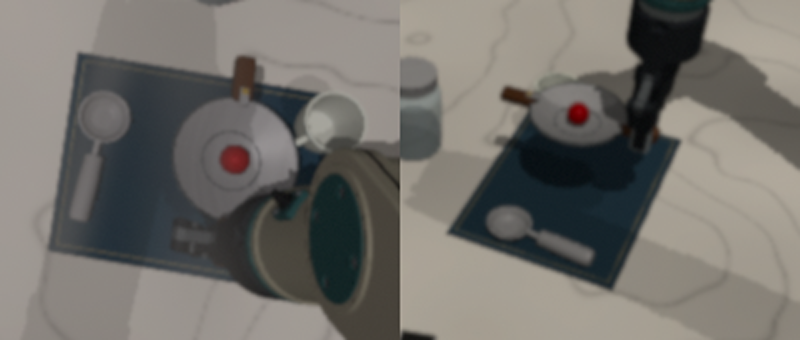

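The ball sits in the dish's middle at zoom (235,159), and the free handle points at the guest, at (245,75). I'll check the handle angle numerically and let it settle.

Request:
drive_tool(motion=[{"fingers":0,"linear":[0,0,0],"twist":0},{"fingers":0,"linear":[0,0,0],"twist":0},{"fingers":0,"linear":[0,0,0],"twist":0},{"fingers":0,"linear":[0,0,0],"twist":0},{"fingers":0,"linear":[0,0,0],"twist":0}])

```text
clock: 18.85
eef_pos: [477.3, -170.2, 93.3]
tool_rot: [3.142, -0.0, 3.0]
force: [-0.2, -0.6, -2.3]
width: 16.4
gripper_force: 58.8
```

```bash
python3 -c "
from h import *
T=cams.get_image('top');S=cams.get_image('side')
def br(c,b):
    im=c['color'].astype(int);m=((im[...,2]-im[...,0]>20)&(im[...,2]<170)&(im[...,2]-im[...,1]>8)).astype(np.uint8)
    x0,y0,x1,y1=b;k=np.zeros_like(m);k[y0:y1,x0:x1]=m[y0:y1,x0:x1];n,l,s,ce=cv2.connectedComponentsWithStats(k);i=1+s[1:,4].argmax();print(s[i]);return ce[i]
h,hs=br(T,(440,220,465,255)),br(S,(335,155,360,178))
look('9')
P,e=two(T,h,S,hs);print('free handle',P,e)
b=onz(T,446.6,279.5,107)[:2]
g=np.array([477.3,-170.3]);d=P[:2]-g;print('ang from grip',np.arctan2(d[1],d[0]),np.linalg.norm(d),'foot z~',P[2]-20)
d=P[:2]-b;print('ang from ball',np.arctan2(d[1],d[0]))
"
```

```text
[447 229  10  20 152]
[341 163  15   9  92]
top [([128.7, 209.3], 173, [662.5, 379.1]), ([172.8, 210.0], 26, [663.5, 302.3]), ([121.9, 243.9], 177, [600.6, 384.3]), ([446.5, 279.6], 116, [553.0, -179.8])]
side [([379.1, 174.9], 53, [554.8, -186.5]), ([197.1, 344.9], 45, [741.3, 324.0]), ([242.6, 352.8], 92, [667.2, 315.7]), ([212.7, 430.7], 383, [658.1, 437.3]), ([251.8, 447.8], 415, [598.1, 442.4])]
free handle [ 627.42908988 -190.73600322  109.45689563] 0.26344343234379836
ang from grip -0.13529133946878197 151.51360946999867 foot z~ 89.45689563389323
ang from ball -0.14324099033323395
```

```bash
python3 -c "
from cell import ctrl
print(ctrl.finish_job())"
```

```text
the job is handed in; nothing more can be done
None
```

The job is handed in: the ball is at rest in the middle of the dish, which is held still and level about 86 mm above the middle of the mat. The free handle points straight at the guest, and the cup, spoon, cezve and sugar jar were not touched.

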